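Slide the parts carton home in its guide lane

TASK

Push the cardboard carton with your fingertips into the lane between the two steel guide rails, all the way to the end stop so that it sits square against it, then leave it there. Neither the carton nor the gripper may touch a guide rail at any time, so straighten the carton in front of the lane first if it stands askew or off to one side. Only push it: do not lift, carry or tip it, and leave the four other things on the bench where they are.

Things in the scene. Friction and masses are not known exactly. Their poses are not given: they have to be found in the camera images.
- lane: Fixed flat sheet-metal deck, painted blue,, 200 mm wide (its x), y -210 to +220 mm, top at z = 4 mm; place and angle vary. Origin on the bench, on the lane's centre line. Its +y is the way in, to the robot's left within 0.2 rad; +x away from the robot. Open deck up to the mouth at y = -20; then rails up to the end stop's face at y = +200. Clear width between rails 114 mm (x -57 to +57).
- rail_left: Bare steel guide rail on the robot's side of the lane: upright strip 6 mm thick, 220 mm long, 20 mm high on the deck (top 24 mm above the bench), 3 mm foot flange on its outer side. Origin at mid-length, on the deck; axes as the lane's. Inner face at lane x = -57 mm. Must not be touched.
- rail_right: The same guide rail on the side away from the robot; inner face at lane x = +57 mm. Must not be touched.
- end_stop: Upright steel plate across the far end of the lane, 126 mm wide, 35 mm high on the deck. Origin at deck height, at the middle of its near face (lane y = +200 mm). The carton may touch it.
- carton: Closed rigid cardboard carton with a tape strip along its top, 90 mm wide (its x), 120 long (its y), 65 high, 0.3 to 0.6 kg, loose on the open deck before the rails: centre at lane y -125 to -100 mm, up to 22 mm off the centre line, turned up to 0.25 rad. Origin at the centre of its underside. Home: its centre at lane y = +140 mm.
- socket: Bystander: steel socket standing upright, 32 mm in diameter, 40 mm high, beyond the lane. Origin at the centre of its underside.
- jar: Bystander: small jar with a black cap, 52 mm in diameter, 75 mm high, between robot and lane. Origin at the centre of its underside.
- wrench: Bystander: steel wrench about 160 mm long lying flat on the bench, beyond the lane. Origin at about the middle of its length, on its underside.
- flange: Bystander: flat dark steel ring, 70 mm in diameter, 14 mm high, lying behind the end stop. Origin at the centre of its underside.
Not all that is in view belongs to the job. Several things look just like the carton: the one meant starts farthest to the robot's right.

How it is judged:
On the way:
1. the carton's front has passed the mouth and stands between the rails (y of carton in the frame of lane between -0.04 and 0.12 m and angle between the y axis of carton and the y axis of lane, either way round below 0.3 rad), for 0.05 s.
At the end, for the whole second after the job is handed in: The carton rests flat on the deck between the rails, at most 8 mm short of the end stop, within 12 mm of the lane's centre line and within 0.1 rad of its direction, at rest (y of carton in the frame of lane between 0.132 and 0.145 m and x of carton in the frame of lane between -0.012 and 0.012 m and z of carton in the frame of lane below 0.008 m and angle between the y axis of carton and the y axis of lane, either way round below 0.1 rad and angle between carton's own z axis and vertical below 0.05 rad and linear speed of carton below 0.01 m/s); the robot touches nothing.
It fails at once if the carton or the robot touches a guide rail (over 0.3 N) (contact force between any of rail_left, rail_right and anything else above 0.3 N).
It fails at once if the carton is lifted more than 12 mm off the deck (z of carton in the frame of lane above 0.016 m).
It fails at once if the carton is tipped by more than 0.25 rad (angle between carton's own z axis and vertical above 0.25 rad).
It fails at once if a bystander is moved by more than 12 mm (distance of any of socket, jar, wrench, flange from where it was at the start of the episode above 0.012 m).
It also fails if it takes over 61 s, if anything falls off the work surface, if the arm or the gripper's body presses on something with over 40 N, if the wrist force passes 120 N, or if a joint passes its speed limit or range.

ROBOT

A 6-joint arm with a two-finger parallel gripper is mounted at the origin on the work surface. World frame = base frame: x ahead of the robot, y to its left, z up, the work surface at z = 0. Lengths are in m, angles in rad, forces in N, time in s.
With the tool pointing down it reaches from about 0.375 to 0.9 m from the base axis. Payload 3.1 kg.
Tool frame: the origin (TCP) lies midway between the tips of the shut fingers; the grasp point (between the pads) lies grip_point_offset behind it (grip_point_offset is the distance from the TCP to the grasp point, in m); y points along the fingers, z is the direction in which the jaws open and shut, and the axes are right-handed (so a half turn about y gives the same grasp; the last joint's range is limited). The gripper opens to 87 mm and grips with 3 to 60 N. Pads are 19 mm wide; open, the fingers measure 117 mm over their backs; the gripper's body (75 mm by 190 mm) begins 51 mm behind the grasp point.
Start: joints at [-1.435, 0.527, 1.433, -0, 1.181, -0.178], TCP at [0.194, -0.594, 0.223] pointing down, gripper open.
Joint ranges: [-3.08, 3.08], [-0.75, 2.2], [0.22, 2.44], [-1.43, 4.57], [0, 2.65], [-2.85, 2.85]. Speed limits (rad/s): [2.79, 2.79, 3.14, 3.14, 3.14, 3.14].

INTERFACE

Orientations are given as a unit quaternion [x, y, z, w].
In Python, from rig import * gives the robot as it stands.
- The arm moves only by the tool jog_arm, never from a script. Its argument "increments" is a list that holds one entry, the list of rows, each a list of 7 numbers: the turn, a rotation vector about the world's x, y, z in degrees, then the shift along the world's x, y, z in m, then the closure, from -1 (fully open) to 1 (shut), so that 0 is half open. In form: [[[rx, ry, rz, x, y, z, jaw], ...]]. A call has 1 to 8 rows; each row is the pose to reach, as a shift and turn from the pose measured when the call began; what a row does not reach only later rows make up. A row lasts 1/10 s, in which the tool goes at most 50 mm and 8.59 degrees, less where a joint would pass 70% of its speed; a pose out of reach is approached as far as the arm can. A call with a gripper value outside its range is refused whole. The fingers move at their own pace and stop on an object; "squeeze" is the grip in N (left out, the last holds). Time passes only in rows, so rows that repeat a pose let the fingers close. It gives the time, the measured TCP pose, the force and the opening at its end, in the units of the state.
- get_obs(): the state, without advancing time (a new reading comes with each control period).
- camera(name): name is "side" or "top"; returns the picture (420x560x3 uint8, red, green, blue); there is no depth.
- camera_info(name): a dict with "K" (3x3 intrinsics, pixels), "k1" (the pictures are not rectified: a ray, as slopes to the right and down, at radius r is drawn at 1 + k1 r^2 times it, then the intrinsics apply), "R" (3x3) and "t" (3): a world point X has camera coordinates R X + t. Camera axes: x right, y down, z forward; pixel columns grow to the right and rows downward; lengths in m; the calibration is good to about 2 mm. A picture is of the moment at which its call begins. camera_info takes no time and is no camera call.
- hand_in(): hands the job in, once; it reports no verdict.
The state is a dict: "time": time; "q": joint angles; "joint_velocities": joint speeds; "joint_torque": joint torques, N m; "position": TCP position; "tool_rot": TCP orientation; "ft_force": force on the tool from outside, world axes, zero at the start; "moment": the same for the moment, N m; "grip_width": finger opening in m.
Only numpy, scipy, OpenCV 4.12 (cv2) and the standard library are available. Lean on these libraries where they do the work, as an engineer would, in place of code of your own. Each camera call takes 0.05 s, during which the arm holds its last target.

## Working session

There is one attempt and no reset: what is moved stays moved. The work goes in short steps, Python scripts to look and compute and a tool call to move; the robot and the scene stay as the last step left them, time stands still between calls to the robot, and variables do not carry over. Pictures are saved under pics/ and viewed, and the job is handed in when it is done.

Besides the shell and the picture viewer there is one more tool, called after ">>>" in YAML: its name, and indented under it one key for each argument. jog_arm: Moves the arm, as the interface text tells. Its arguments: {"type":"object","properties":{"increments":{"type":"array","items":{"type":"array","items":{"type":"array","items":{"type":"number"}}}},"squeeze":{"type":"number"}},"required":["increments"]}

```bash
mkdir -p pics; ls
python3 - <<'E'
from rig import *
import cv2
o=get_obs();print(o)
for n in("top","side"):
    cv2.imwrite(f"pics/{n}0.png",cv2.cvtColor(camera(n),cv2.COLOR_RGB2BGR));print(camera_info(n))
E
```

```text
pics
{'time': 0.0, 'q': array([-1.43450977e+00,  5.28493719e-01,  1.43391463e+00, -3.53763359e-05,
        1.18138672e+00, -1.78486791e-01]), 'joint_velocities': array([-0.00136025,  0.00096452, -0.0010027 , -0.00041541, -0.0002891 ,
       -0.00021297]), 'joint_torque': array([-2.86182032e-03, -4.40048003e+01, -1.76588827e+01,  6.34000800e-02,
        5.84216136e-02, -1.52176181e-04]), 'position': array([ 0.19342451, -0.59353714,  0.22155079]), 'tool_rot': array([-0.11083007,  0.6991447 , -0.69758721,  0.1108398 ]), 'ft_force': array([ 0.53361289, -0.30543894,  0.13213978]), 'moment': array([ 0.03182501,  0.01533728, -0.03436297]), 'grip_width': 0.08689777828088067}
{'K': array([[389.54587746,   0.        , 281.77535357],
       [  0.        , 389.54587746, 212.22424319],
       [  0.        ,   0.        ,   1.        ]]), 'k1': 0.028959809890075346, 'R': array([[ 0.08055851, -0.99674299, -0.0037062 ],
       [-0.97501746, -0.07802931, -0.20797207],
       [ 0.20700551,  0.02036753, -0.97812774]]), 't': array([0.05878486, 0.58352357, 0.82995263])}
{'K': array([[406.48189877,   0.        , 281.85321099],
       [  0.        , 406.48189877, 214.37716508],
       [  0.        ,   0.        ,   1.        ]]), 'k1': -0.019278814276010376, 'R': array([[ 9.99252986e-01, -3.34854702e-02,  1.92923113e-02],
       [ 7.78180504e-04, -4.81677176e-01, -8.76348386e-01],
       [ 3.86376037e-02,  8.75708754e-01, -4.81291298e-01]]), 't': array([-0.56340009,  0.10672191,  0.71347815])}
```

View pics/top0.png

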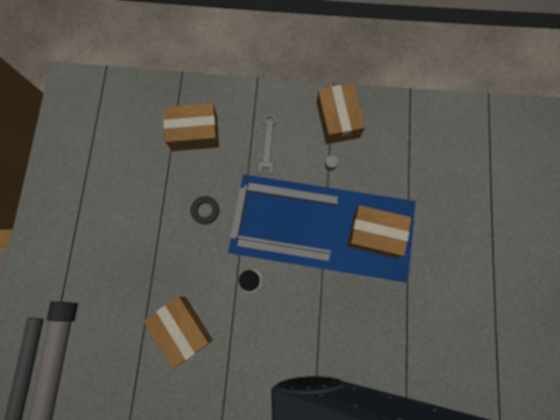

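View pics/side0.png

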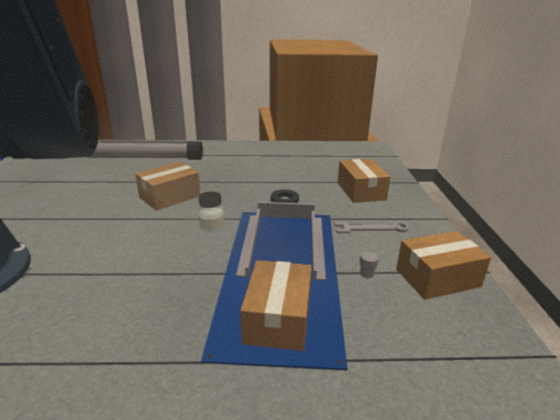

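The top picture shows the blue deck with corners near (243,176), (415,201), (408,281) and (229,253). The end stop is at its left end. The carton is on the deck near (380,231), and the three lookalikes are off the deck. In the side picture the carton is at (278,303).

```bash
cat > h.py <<'E'
from rig import *
import cv2, numpy as np
def ray(n,uv):
    c=camera_info(n);K,k1,R,t=c["K"],c["k1"],np.array(c["R"]),np.array(c["t"])
    uv=np.atleast_2d(np.float64(uv))
    n_=cv2.undistortPoints(uv.reshape(-1,1,2),K,np.array([k1,0,0,0,0.])).reshape(-1,2)
    d=np.c_[n_,np.ones(len(n_))]@R
    return -R.T@t,d
def onz(n,uv,z):
    o,d=ray(n,uv);return o+d*((z-o[2])/d[:,2])[:,None]
def proj(n,X):
    c=camera_info(n);X=np.atleast_2d(np.float64(X))
    return cv2.projectPoints(X,cv2.Rodrigues(np.array(c["R"]))[0],np.array(c["t"]),c["K"],np.array([c["k1"],0,0,0,0.]))[0].reshape(-1,2)
def tri(a,b):
    o1,d1=ray("top",a);o2,d2=ray("side",b);out=[]
    for p,q in zip(d1,d2):
        s=np.linalg.lstsq(np.c_[p,-q],o2-o1,rcond=None)[0]
        A=o1+p*s[0];B=o2+q*s[1];out.append(np.r_[(A+B)/2,np.linalg.norm(A-B)])
    return np.array(out)
E
python3 - <<'E'
import cv2,numpy as np
t=cv2.imread("pics/top0.png");s=cv2.imread("pics/side0.png")
hs=cv2.cvtColor(t,cv2.COLOR_BGR2HSV)
c=t[165:290,220:420];cv2.imwrite("pics/tc.png",cv2.resize(c,None,fx=4,fy=4,interpolation=cv2.INTER_CUBIC)*1)
c=s[190:365,200:350];cv2.imwrite("pics/sc.png",cv2.resize(c,None,fx=3.4,fy=3.4,interpolation=cv2.INTER_CUBIC))
for p in [(300,215),(380,220),(380,231),(356,245),(378,250)]: print(p,hs[p[1],p[0]],t[p[1],p[0]])
hh=cv2.cvtColor(s,cv2.COLOR_BGR2HSV)
for p in [(260,290),(260,325),(280,290),(300,325)]: print(p,hh[p[1],p[0]])
E
```

```text
(300, 215) [107 187  94] [94 54 25]
(380, 220) [ 16 138 129] [ 59  97 129]
(380, 231) [ 23  36 157] [135 152 157]
(356, 245) [ 15 149  60] [25 43 60]
(378, 250) [ 16 147  64] [27 47 64]
(260, 290) [ 15 133 169]
(260, 325) [ 13 121  80]
(280, 290) [ 23  38 213]
(300, 325) [ 14 126  85]
```

View pics/tc.png

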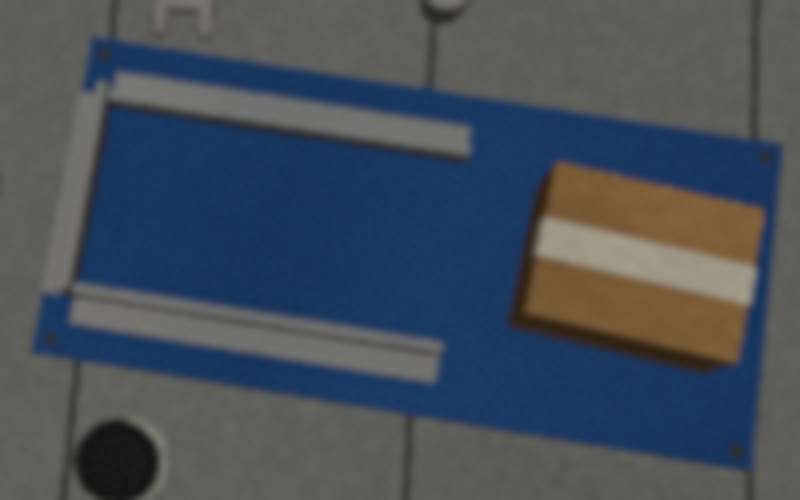

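View pics/sc.png

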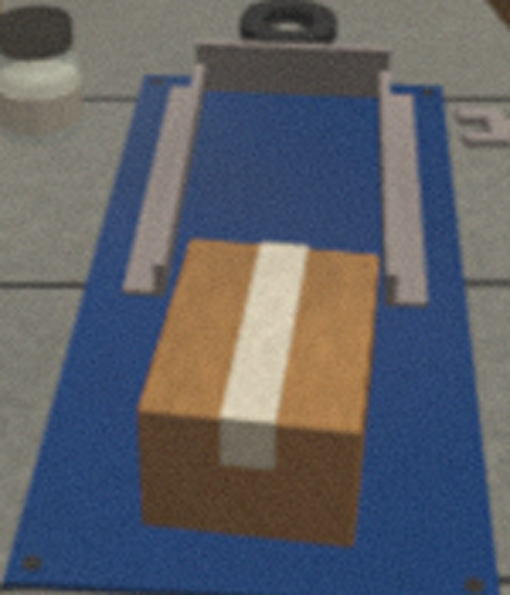

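The crops show clean outlines: the carton's lit top face, the deck corners, the rails and the end stop. Next I fit the outlines and triangulate.

```bash
cat >> h.py <<'E'
def quad(mask):
    """corner fit: line fit through contour points along each side of the approx hull"""
    cs,_=cv2.findContours(mask,cv2.RETR_EXTERNAL,cv2.CHAIN_APPROX_NONE)
    c=max(cs,key=cv2.contourArea);h=cv2.convexHull(c)
    k=cv2.approxPolyN(h,4,ensure_convex=True).reshape(-1,2).astype(float)
    p=c.reshape(-1,2).astype(float);L=[]
    for i in range(4):
        a,b=k[i],k[(i+1)%4];u=(b-a)/np.linalg.norm(b-a);s=(p-a)@u;d=(p-a)@np.array([-u[1],u[0]])
        l=np.linalg.norm(b-a);m=(abs(d)<3)&(s>.12*l)&(s<.88*l)
        vx,vy,x,y=cv2.fitLine(p[m].astype(np.float32),cv2.DIST_HUBER,0,.01,.01).ravel();L.append(np.cross([vx,vy,0],[x,y,0])[2]*np.array([0,0,1.])+np.array([vy,-vx,0]))
    out=[]
    for i in range(4):
        q=np.cross(L[i-1],L[i]);out.append(q[:2]/q[2])
    # push outward half a pixel (contour runs on pixel centres)
    out=np.array(out);return out
def blue(im):
    h=cv2.cvtColor(im,cv2.COLOR_RGB2HSV);m=cv2.inRange(h,(95,90,20),(125,255,255));return m
def cart(im,n,lo=None):
    h=cv2.cvtColor(im,cv2.COLOR_RGB2HSV)
    v={"top":95,"side":125}[n] if lo is None else lo
    b=cv2.inRange(h,(8,90,v),(22,255,255))|cv2.inRange(h,(15,20,v+10),(35,90,255))
    return b
E
cat > m0.py <<'E'
from h import *
b=cv2.imread("pics/top0.png")[:,:,::-1].copy();s=cv2.imread("pics/side0.png")[:,:,::-1].copy()
def keep(m,pt,k=3):
    m=cv2.morphologyEx(m,cv2.MORPH_OPEN,np.ones((k,k)));m=cv2.morphologyEx(m,cv2.MORPH_CLOSE,np.ones((5,5)))
    n,l=cv2.connectedComponents(m);return np.uint8(l==l[pt[1],pt[0]])*255
res={}
for n,im,pt,bp in(("top",b,(380,220),(300,215)),("side",s,(260,290),(285,235))):
    q=quad(keep(cart(im,n),pt));res[n]=q
    print(n,"carton",q.round(1).tolist())
    q=quad(keep(blue(im),bp));print(n,"deck",q.round(1).tolist(),(1e3*onz(n,q,.004)).round(0)[:,:2].tolist())
    W=1e3*onz(n,res[n],.069);print(" carton z69",W.round(0)[:,:2].tolist(),np.linalg.norm(W-np.roll(W,1,0),axis=1).round(0))
E
python3 m0.py
```

```text
top carton [[409.7, 217.7], [403.0, 254.5], [351.3, 242.1], [358.8, 205.9]]
top deck [[414.0, 201.1], [407.1, 281.7], [228.3, 252.1], [244.3, 174.6]] [[643.0, -213.0], [447.0, -199.0], [482.0, 226.0], [677.0, 207.0]]
 carton z69 [[586.0, -183.0], [502.0, -169.0], [520.0, -55.0], [604.0, -68.0]] [117.  85. 116.  85.]
side carton [[310.4, 265.3], [305.9, 316.8], [240.8, 309.9], [256.3, 260.3]]
side deck [[309.8, 218.3], [311.5, 262.9], [252.6, 258.1], [260.6, 217.4]] [[633.0, 197.0], [620.0, 27.0], [510.0, 43.0], [523.0, 201.0]]
 carton z69 [[605.0, -70.0], [588.0, -186.0], [501.0, -172.0], [520.0, -56.0]] [ 87. 117.  88. 117.]
```

```bash
cat > lane.py <<'E'
from h import *
W=onz("top",[[414.0,201.1],[407.1,281.7],[228.3,252.1],[244.3,174.6]],.004)[:,:2]
L=np.array([[.1,-.21],[-.1,-.21],[-.1,.22],[.1,.22]])
def rigid(L,W):
    a=L-L.mean(0);b=W-W.mean(0);th=np.arctan2((a[:,0]*b[:,1]-a[:,1]*b[:,0]).sum(),(a*b).sum())
    R=np.array([[np.cos(th),-np.sin(th)],[np.sin(th),np.cos(th)]]);return th,R,W.mean(0)-R@L.mean(0)
TH,RL,TL=rigid(L,W)
def tolane(p): return (np.atleast_2d(p)[:,:2]-TL)@RL
def toworld(p): return np.atleast_2d(p)@RL.T+TL
E
python3 - <<'E'
from lane import *
import rig
print([k for k in dir(rig) if not k.startswith('_')], getattr(rig,'grip_point_offset',None))
print(TH,TL,(tolane(W)*1e3).round(1))
for n in("top","side"):
    c=camera_info(n);print(n,(-np.array(c["R"]).T@np.array(c["t"])).round(3))
from scipy.spatial.transform import Rotation as Ro
print(Ro.from_quat(get_obs()["tool_rot"]).as_matrix().round(3))
# overlay expected inner faces top edges & stop & carton
for n in("top","side"):
    im=cv2.imread(f"pics/{n}0.png");k=4
    def seg(a,b,col):
        P=np.array([np.r_[toworld(a[:2])[0],a[2]],np.r_[toworld(b[:2])[0],b[2]]]);p=proj(n,P)
        p=(p+.5)*k-off*k; cv2.line(big,tuple(np.int32(p[0])),tuple(np.int32(p[1])),col,1)
    x0,y0,x1,y1=(220,165,420,290) if n=="top" else (200,190,350,340)
    off=np.array([x0,y0]);big=cv2.resize(im[y0:y1,x0:x1],None,fx=k,fy=k,interpolation=cv2.INTER_CUBIC)
    for x in(-.057,.057):
        for z in (.004,.024): seg((x,-.02,z),(x,.2,z),(0,0,255) if z>.01 else (0,255,255))
    for z in(.004,.039): seg((-.063,.2,z),(.063,.2,z),(0,255,0))
    for a,b in(((-.1,-.21),(.1,-.21)),((-.1,.22),(.1,.22)),((-.1,-.21),(-.1,.22)),((.1,-.21),(.1,.22))): seg((*a,.004),(*b,.004),(255,255,0))
    cv2.imwrite(f"pics/ov_{n}.png",big)
for n,q in(("top",[[409.7,217.7],[403.0,254.5],[351.3,242.1],[358.8,205.9]]),("side",[[310.4,265.3],[305.9,316.8],[240.8,309.9],[256.3,260.3]])):
    l=tolane(onz(n,q,.069))*1e3;print(n,l.round(1).tolist(),l.mean(0))
print(tri([[409.7,217.7],[403.0,254.5],[351.3,242.1],[358.8,205.9]],[[305.9,316.8],[240.8,309.9],[256.3,260.3],[310.4,265.3]]).round(4))
E
```

```text
['Unreachable', 'camera', 'camera_info', 'get_obs', 'grip_point_offset', 'hand_in'] 0.0187
-0.082439834187797 [5.61715943e-01 3.05081936e-04] [[  98.1 -206.1]
 [ -98.  -208. ]
 [ -98.1  218.3]
 [  98.   215.8]]
top [0.392 0.087 0.933]
side [ 0.535 -0.592  0.448]
[[-0.951 -0.     0.31 ]
 [-0.31   0.002 -0.951]
 [-0.    -1.    -0.002]]
top [[39.0, -180.7], [-46.0, -174.0], [-37.2, -58.3], [47.7, -64.6]] [   0.89681308 -119.3858352 ]
side [[49.2, -66.6], [41.8, -183.4], [-46.2, -176.3], [-37.3, -59.5]] [   1.87647823 -121.45327903]
[[ 5.875e-01 -1.837e-01  6.660e-02  2.300e-03]
 [ 5.014e-01 -1.698e-01  6.750e-02  8.000e-04]
 [ 5.198e-01 -5.480e-02  6.820e-02  4.000e-04]
 [ 6.049e-01 -6.830e-02  6.750e-02  1.200e-03]]
```

```bash
python3 - <<'E'
import cv2
E
ls pics
```

```text
ov_side.png
ov_top.png
sc.png
side0.png
tc.png
top0.png
```

View pics/ov_top.png

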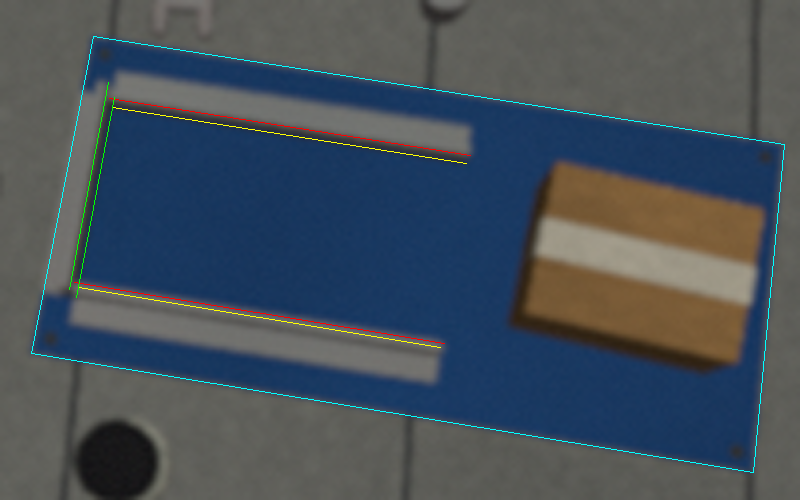

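View pics/ov_side.png

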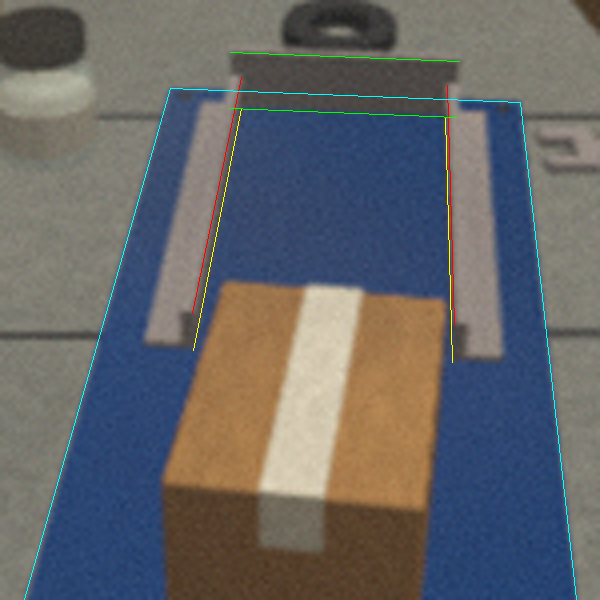

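The lane model fits both views. Its angle is -0.082 rad and its origin is at (0.562, 0.000). The carton's top measures 67-68 mm high. Its centre is at lane (+1.4, -120) mm and it is turned -0.075 rad. I'll use two half-open fingers as a square fence, above rail height.

>>> jog_arm:
  increments:
    - [[0,0,8.4,0.03,0.03,0,-0.1],[0,0,16.8,0.06,0.06,0,-0.1],[0,0,25.2,0.09,0.09,0,-0.1],[0,0,33.6,0.12,0.12,0,-0.1],[0,0,42,0.15,0.16,0,-0.1],[0,0,50.4,0.18,0.2,0,-0.1],[0,0,58.8,0.21,0.24,0,-0.1],[0,0,67.2,0.24,0.28,0,-0.1]]

```text
time: 0.9
position: [0.4342, -0.3117, 0.2214]
tool_rot: [-0.481, 0.52, -0.518, 0.48]
ft_force: [-0.0, -0.1, -0.2]
grip_width: 0.048
```

>>> jog_arm:
  increments:
    - [[0,0,0,0.03,0.025,0,-0.1],[0,0,0,0.06,0.05,-0.02,-0.1],[0,0,0,0.09,0.075,-0.04,-0.1],[0,0,0,0.11,0.1,-0.07,-0.1],[0,0,0,0.11,0.1,-0.11,-0.1],[0,0,0,0.11,0.1,-0.15,-0.1],[0,0,0,0.11,0.1,-0.18,-0.1],[0,0,0,0.11,0.1,-0.184,-0.1]]

```text
time: 1.7
position: [0.5413, -0.2097, 0.0334]
tool_rot: [-0.482, 0.523, -0.515, 0.479]
ft_force: [-0.7, 0.1, 0.3]
grip_width: 0.0478
```

```bash
cat > look.py <<'E'
from lane import *
import sys
from scipy.spatial.transform import Rotation as Ro
tag=sys.argv[1]
o=get_obs();T=Ro.from_quat(o["tool_rot"]).as_matrix()
print("t",o["time"],"tcp",o["position"].round(4),"lane",(tolane(o["position"])*1e3).round(1),"z",round(o["position"][2],4),"jaw ang rel lane deg",round(np.degrees(np.arctan2(T[1,2],T[0,2])-TH),2),"tilt",T[2].round(3),"F",o["ft_force"].round(1),o["grip_width"].round(3))
print("lane y dir world",RL[:,1].round(4))
for n in sys.argv[2:] or("top","side"):
    cv2.imwrite(f"pics/{n}_{tag}.png",camera(n)[:,:,::-1])
E
python3 look.py a
```

```text
Traceback (most recent call last):
  File "look.py", line 6, in <module>
    print("t",o["time"],"tcp",o["position"].round(4),"lane",(tolane(o["position"])*1e3).round(1),"z",round(o["position"][2],4),"jaw ang rel lane deg",round(np.degrees(np.arctan2(T[1,2],T[0,2])-TH),2),"tilt",T[2].round(3),"F",o["ft_force"].round(1),o["grip_width"].round(3))
                                                                                                                                                                                                                                                        ^^^^^^^^^^^^^^^^^^^^^
AttributeError: 'float' object has no attribute 'round'
```

```bash
sed -i 's/o\["grip_width"\].round(3)/o["grip_width"]/' look.py; python3 look.py a
```

```text
t 1.7 tcp [ 0.5413 -0.2097  0.0334] lane [[  -3.1 -211. ]] z 0.0334 jaw ang rel lane deg 0.3 tilt [-0.005 -1.    -0.01 ] F [-0.7  0.1  0.3] 0.047796211346546345
lane y dir world [0.0823 0.9966]
```

View pics/top_a.png

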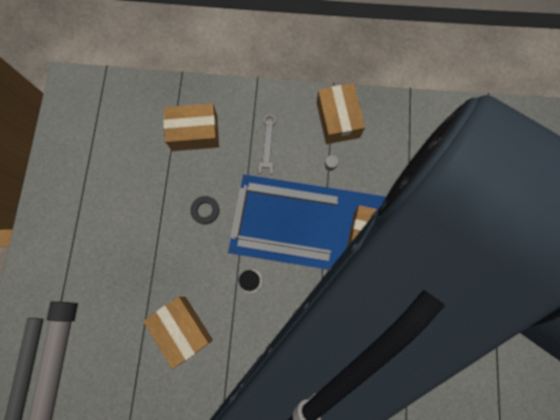

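View pics/side_a.png

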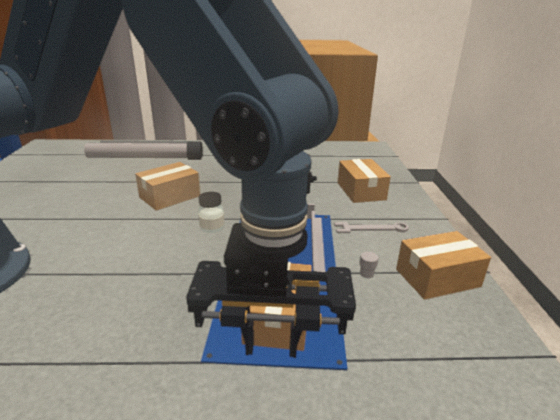

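The fingers are behind the carton in the side view, around (250-297, 350). The arm hides the carton in the top view. I'll push gently to straighten it, staying in front of the mouth.

>>> jog_arm:
  increments:
    - [[0,0,-0.3,0.004,0.005,0.004,-0.1],[0,0,-0.3,0.005,0.012,0.004,-0.1],[0,0,-0.3,0.0055,0.018,0.004,-0.1],[0,0,-0.3,0.006,0.024,0.004,-0.1],[0,0,-0.3,0.0065,0.03,0.004,-0.1],[0,0,-0.3,0.007,0.036,0.004,-0.1],[0,0,-0.3,0.0075,0.042,0.004,-0.1],[0,0,-0.3,0.0078,0.046,0.004,-0.1]]

```text
time: 2.6
position: [0.5513, -0.1649, 0.0406]
tool_rot: [-0.48, 0.522, -0.518, 0.478]
ft_force: [0.1, -1.7, 1.6]
grip_width: 0.0481
```

```bash
python3 look.py b side
```

```text
t 2.6 tcp [ 0.5513 -0.1649  0.0406] lane [[   3.2 -165.5]] z 0.0406 jaw ang rel lane deg 0.01 tilt [-0.002 -1.    -0.005] F [ 0.1 -1.7  1.6] 0.04809459041095448
lane y dir world [0.0823 0.9966]
```

View pics/side_b.png

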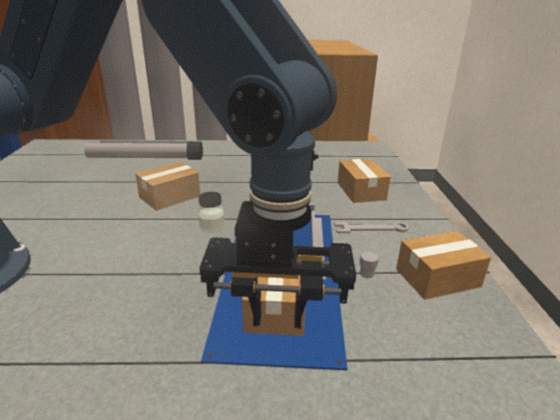

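Both fingers are on the carton's rear face. I'll back off for a clear view of it.

>>> jog_arm:
  increments:
    - [[0,0,0,-0.002,-0.025,0,-0.1],[0,0,0,-0.006,-0.06,0.02,-0.1],[0,0,0,-0.03,-0.1,0.05,-0.1],[0,0,0,-0.06,-0.14,0.08,-0.1],[0,0,0,-0.09,-0.18,0.1,-0.1],[0,0,0,-0.12,-0.22,0.12,-0.1],[0,0,0,-0.15,-0.26,0.14,-0.1],[0,0,0,-0.18,-0.3,0.16,-0.1]]

```text
time: 3.45
position: [0.3858, -0.4425, 0.1898]
tool_rot: [-0.479, 0.523, -0.517, 0.479]
ft_force: [0.6, -0.7, -0.4]
grip_width: 0.0478
```

```bash
python3 look.py c
cat > mc.py <<'E'
from lane import *
import sys
for n in("top","side"):
    im=cv2.imread(f"pics/{n}_{sys.argv[1]}.png")[:,:,::-1].copy()
    m=cart(im,n);m=cv2.morphologyEx(m,cv2.MORPH_OPEN,np.ones((3,3)));m=cv2.morphologyEx(m,cv2.MORPH_CLOSE,np.ones((5,5)))
    k,l,st,ce=cv2.connectedComponentsWithStats(m)
    # component whose centroid ray at z=.069 lies on the deck
    c=tolane(onz(n,ce,.069));g=[i for i in range(1,k) if abs(c[i,0])<.09 and -.2<c[i,1]<.25 and st[i,4]>300]
    g=max(g,key=lambda i:st[i,4]);q=quad(np.uint8(l==g)*255);p=tolane(onz(n,q,.069))*1e3
    d=[p[(i+1)%4]-p[i] for i in range(4)];a=[np.arctan2(-v[0],v[1]) for v in d if abs(v[1])>abs(v[0])];a=[(x+np.pi/2)%np.pi-np.pi/2 for x in a]
    print(n,q.round(1).tolist(),p.round(1).tolist(),"c",p.mean(0).round(1),"yaw",np.round(a,3),"sides",[round(float(np.linalg.norm(v))) for v in d])
E
python3 mc.py c
```

```text
t 3.45 tcp [ 0.3858 -0.4425  0.1898] lane [[-138.8 -455.8]] z 0.1898 jaw ang rel lane deg 0.0 tilt [-0.006 -1.    -0.006] F [ 0.6 -0.7 -0.4] 0.04779865837976399
lane y dir world [0.0823 0.9966]
top [[396.6, 216.0], [392.4, 253.3], [340.5, 244.6], [345.0, 207.9]] [[38.3, -151.4], [-47.2, -150.7], [-46.6, -35.2], [38.1, -34.3]] c [ -4.4 -92.9] yaw [-0.005  0.002] sides [85, 115, 85, 117]
side [[304.0, 254.1], [304.0, 301.7], [242.4, 298.6], [251.5, 252.5]] [[39.1, -36.0], [39.2, -153.5], [-47.1, -153.2], [-47.5, -38.2]] c [ -4.1 -95.2] yaw [0.001 0.003] sides [117, 86, 115, 87]
```

View pics/top_c.png

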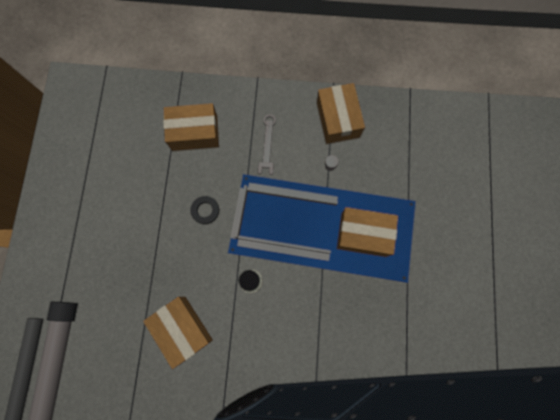

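View pics/side_c.png

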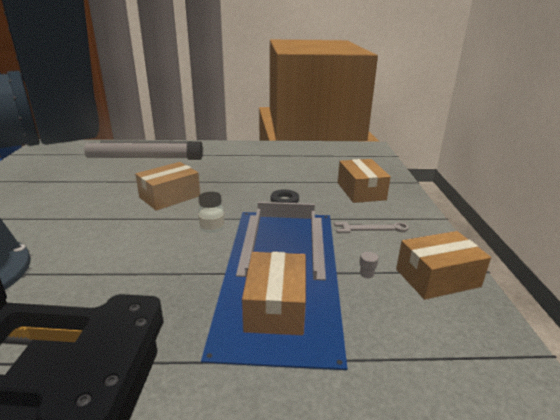

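Both views agree that the carton is square (yaw about 0) at lane (-4.2, -94) mm. Nothing else has moved. I'll go back behind it and push slightly towards lane +x while entering, so it re-centres.

>>> jog_arm:
  increments:
    - [[0,0,0,0.025,0.04,0,-0.1],[0,0,0,0.05,0.08,-0.01,-0.1],[0,0,0,0.075,0.12,-0.03,-0.1],[0,0,0,0.1,0.16,-0.05,-0.1],[0,0,0,0.125,0.2,-0.07,-0.1],[0,0,0,0.15,0.235,-0.1,-0.1],[0,0,0,0.155,0.24,-0.135,-0.1],[0,0,0,0.155,0.242,-0.152,-0.1]]

```text
time: 4.35
position: [0.5389, -0.2016, 0.0364]
tool_rot: [-0.48, 0.523, -0.518, 0.477]
ft_force: [-0.1, 0.6, 0.1]
grip_width: 0.0477
```

```bash
python3 look.py d side
```

```text
t 4.35 tcp [ 0.5389 -0.2016  0.0364] lane [[  -6.1 -203.1]] z 0.0364 jaw ang rel lane deg -0.14 tilt [-0.001 -1.    -0.008] F [-0.1  0.6  0.1] 0.04774974044431944
lane y dir world [0.0823 0.9966]
```

>>> jog_arm:
  increments:
    - [[0,0,0.1,0.002,0.012,0.001,-0.1],[0,0,0.1,0.003,0.024,0.001,-0.1],[0,0,0.1,0.004,0.035,0.001,-0.1],[0,0,0.1,0.005,0.041,0.001,-0.1],[0,0,0.1,0.0063,0.047,0.001,-0.1],[0,0,0.1,0.0077,0.053,0.001,-0.1],[0,0,0.1,0.009,0.059,0.001,-0.1],[0,0,0.1,0.0104,0.065,0.001,-0.1]]

```text
time: 5.2
position: [0.5482, -0.1367, 0.0361]
tool_rot: [-0.481, 0.524, -0.518, 0.476]
ft_force: [-0.3, -2.7, 2.4]
grip_width: 0.048
```

```bash
python3 look.py e; python3 -c "
import cv2
s=cv2.imread('pics/side_e.png')[190:365,190:360];cv2.imwrite('pics/e_c.png',cv2.resize(s,None,fx=3.4,fy=3.4,interpolation=2))"
```

```text
t 5.2 tcp [ 0.5482 -0.1367  0.0361] lane [[  -2.2 -137.7]] z 0.0361 jaw ang rel lane deg -0.12 tilt [-0.002 -1.    -0.011] F [-0.3 -2.7  2.4] 0.047951886814523906
lane y dir world [0.0823 0.9966]
```

View pics/e_c.png

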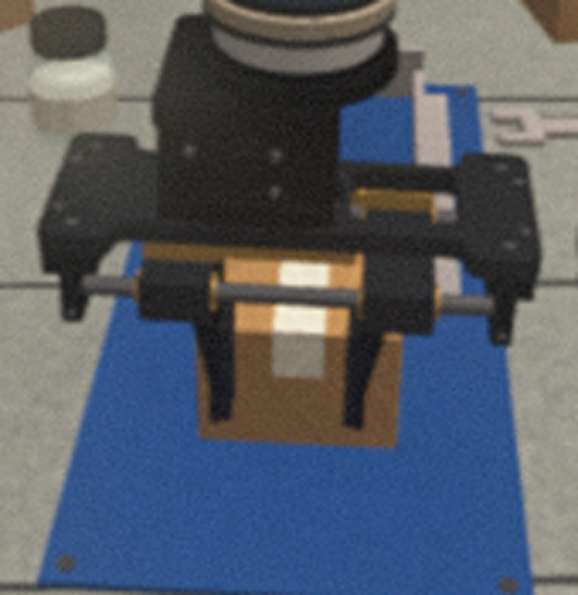

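View pics/top_e.png

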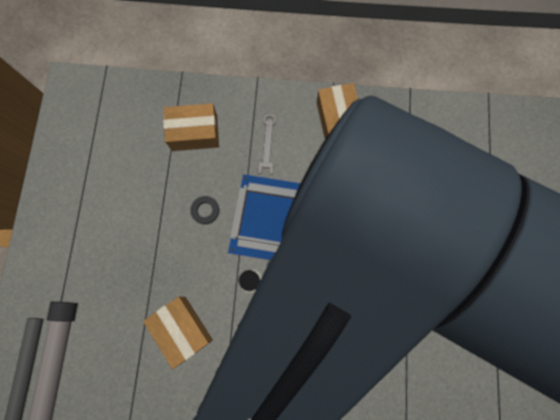

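```bash
cat > rear.py <<'E'
from lane import *
import sys
im=cv2.imread(f"pics/side_{sys.argv[1]}.png")[:,:,::-1].copy()
h=cv2.cvtColor(im,cv2.COLOR_RGB2HSV)
m=cv2.inRange(h,(5,90,50),(25,255,255))
# rear-bottom edge: lowest brown pixel per column of lane area with sides
k,l,st,ce=cv2.connectedComponentsWithStats(m)
P=[]
for u in range(225,330):
    r=np.where(m[200:360,u])[0]
    if len(r)>8: P.append((u,200+r.max()+.5))
P=np.array(P);med=np.median(P[:,1]);P=P[abs(P[:,1]-med)<6]
W=tolane(onz("side",P,.004))*1e3
print("rear edge lane y med",np.median(W[:,1]).round(1),"fit slope",np.polyfit(W[:,0],W[:,1],1).round(3),"x ends",W[0].round(1),W[-1].round(1))
# vertical edges: at rows 8..3 above bottom edge
for dz in (6,9,12):
    v=int(med-dz);row=np.where(m[v,215:335])[0]+215
    # onto the rear vertical plane y=med
    o,d=ray("side",[[row.min()-.5,v],[row.max()+.5,v]])
    n=np.r_[RL[:,1],0];c=np.r_[toworld([0,np.median(W[:,1])/1e3])[0],0]
    s=((c-o)@n)/(d@n);X=o+d*s[:,None];x=tolane(X)[:,0]*1e3;print(row.min(),row.max(),x.round(1),"mid",x.mean().round(1),"z",X[0,2].round(3))
E
python3 rear.py e; python3 rear.py b; python3 rear.py c
```

```text
rear edge lane y med -121.4 fit slope [-9.00000e-03 -1.21307e+02] x ends [ -43.  -120.9] [  43.7 -121.5]
249 305 [-43.5  43.7] mid 0.1 z 0.016
249 306 [-43.4  44.9] mid 0.8 z 0.022
249 306 [-43.2  44.6] mid 0.7 z 0.028
rear edge lane y med -150.5 fit slope [ 1.20000e-02 -1.50224e+02] x ends [ -47.2 -148.9] [  40.7 -136.6]
244 303 [-47.4  40.7] mid -3.3 z 0.015
244 303 [-47.3  40.5] mid -3.4 z 0.021
244 303 [-47.1  40.2] mid -3.4 z 0.026
rear edge lane y med -149.9 fit slope [   0.   -149.91] x ends [ -47.2 -148.9] [  39.3 -149. ]
244 303 [-47.5  40.8] mid -3.4 z 0.014
244 302 [-47.3  39. ] mid -4.1 z 0.02
244 303 [-47.2  40.2] mid -3.5 z 0.026
```

The rear edge in the side view puts the carton at lane x = 0 (±1) mm and square. I'll push straight on.

>>> jog_arm:
  increments:
    - [[0,0,0.1,0.0005,0.006,0.001,-0.1],[0,0,0.1,0.001,0.012,0.001,-0.1],[0,0,0.1,0.0015,0.018,0.001,-0.1],[0,0,0.1,0.002,0.024,0.001,-0.1],[0,0,0.1,0.0025,0.03,0.001,-0.1],[0,0,0.1,0.003,0.036,0.001,-0.1],[0,0,0.1,0.0035,0.042,0.001,-0.1],[0,0,0.1,0.004,0.048,0.001,-0.1]]

```text
time: 6.1
position: [0.5517, -0.087, 0.0367]
tool_rot: [-0.481, 0.524, -0.516, 0.477]
ft_force: [-0.1, -1.3, -0.9]
grip_width: 0.0478
```

```bash
python3 look.py f side; python3 rear.py f
```

```text
t 6.1 tcp [ 0.5517 -0.087   0.0367] lane [[ -2.8 -87.9]] z 0.0367 jaw ang rel lane deg 0.02 tilt [-0.003 -1.    -0.012] F [-0.1 -1.3 -0.9] 0.04782561575105741
lane y dir world [0.0823 0.9966]
rear edge lane y med -72.6 fit slope [-1.0000e-03 -7.2402e+01] x ends [-42.3 -71.3] [ 43.7 -72.6]
253 305 [-42.8  43.8] mid 0.5 z 0.015
253 305 [-42.7  43.5] mid 0.4 z 0.021
253 305 [-42.6  43.2] mid 0.3 z 0.027
```

Still centred (0.4 mm) and square. Continuing.

>>> jog_arm:
  increments:
    - [[0,0,0,0.0006,0.007,0,-0.1],[0,0,0,0.0012,0.014,0,-0.1],[0,0,0,0.0017,0.021,0,-0.1],[0,0,0,0.0023,0.028,0,-0.1],[0,0,0,0.0029,0.035,0,-0.1],[0,0,0,0.0035,0.042,0,-0.1],[0,0,0,0.004,0.049,0,-0.1],[0,0,0,0.0046,0.056,0,-0.1]]

```text
time: 6.95
position: [0.5563, -0.0296, 0.0368]
tool_rot: [-0.481, 0.524, -0.516, 0.477]
ft_force: [-0.2, -1.3, 1.3]
grip_width: 0.048
```

```bash
python3 look.py g side; python3 rear.py g
```

```text
t 6.95 tcp [ 0.5563 -0.0296  0.0368] lane [[ -2.9 -30.2]] z 0.0368 jaw ang rel lane deg 0.04 tilt [-0.004 -1.    -0.012] F [-0.2 -1.3  1.3] 0.04802067413815776
lane y dir world [0.0823 0.9966]
rear edge lane y med -13.9 fit slope [ 5.0000e-03 -1.3654e+01] x ends [-41.5 -14.3] [43.8 -7.9]
257 305 [-42.3  43.9] mid 0.8 z 0.016
256 305 [-44.   43.6] mid -0.2 z 0.022
256 305 [-43.9  43.3] mid -0.3 z 0.029
```

>>> jog_arm:
  increments:
    - [[0,0,0,0.0006,0.007,0,-0.1],[0,0,0,0.0012,0.014,0,-0.1],[0,0,0,0.0017,0.021,0,-0.1],[0,0,0,0.0023,0.028,0,-0.1],[0,0,0,0.0029,0.035,0,-0.1],[0,0,0,0.0035,0.042,0,-0.1],[0,0,0,0.004,0.049,0,-0.1],[0,0,0,0.0046,0.056,0,-0.1]]

```text
time: 7.8
position: [0.5607, 0.0283, 0.0368]
tool_rot: [-0.481, 0.524, -0.516, 0.477]
ft_force: [-0.7, -1.0, -0.4]
grip_width: 0.0481
```

```bash
python3 look.py h side; python3 rear.py h
```

```text
t 7.8 tcp [0.5607 0.0283 0.0368] lane [[-3.3 27.8]] z 0.0368 jaw ang rel lane deg 0.06 tilt [-0.004 -1.    -0.013] F [-0.7 -1.  -0.4] 0.048092510074289926
lane y dir world [0.0823 0.9966]
rear edge lane y med 45.2 fit slope [-9.0000e-03  4.5258e+01] x ends [-41.9  44.9] [43.8 48.2]
260 305 [-42.8  44. ] mid 0.6 z 0.016
260 305 [-42.7  43.7] mid 0.5 z 0.023
260 305 [-42.7  43.4] mid 0.4 z 0.03
```

View pics/side_h.png

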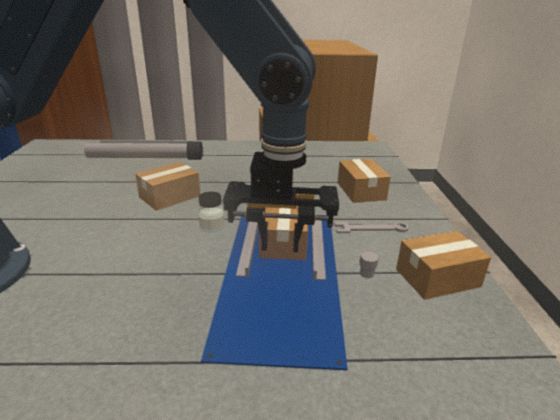

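The carton sits between the rails at about (285,235), centred with clear blue on both sides. Final approach, slower.

>>> jog_arm:
  increments:
    - [[0,0,0,0.0004,0.005,0,-0.1],[0,0,0,0.0008,0.01,0,-0.1],[0,0,0,0.0012,0.015,0,-0.1],[0,0,0,0.0016,0.019,0,-0.1],[0,0,0,0.0019,0.023,0,-0.1],[0,0,0,0.0022,0.027,0,-0.1],[0,0,0,0.0025,0.03,0,-0.1]]

```text
time: 8.55
position: [0.5631, 0.0597, 0.0368]
tool_rot: [-0.481, 0.524, -0.515, 0.478]
ft_force: [-0.7, -1.8, 0.8]
grip_width: 0.0479
```

```bash
python3 look.py i side; python3 rear.py i
```

```text
t 8.55 tcp [0.5631 0.0597 0.0368] lane [[-3.5 59.3]] z 0.0368 jaw ang rel lane deg 0.08 tilt [-0.005 -1.    -0.013] F [-0.7 -1.8  0.8] 0.047877248949052986
lane y dir world [0.0823 0.9966]
rear edge lane y med 77.0 fit slope [-1.7000e-02  7.7378e+01] x ends [-40.9  76.1] [43.9 82.7]
262 305 [-41.9  44.1] mid 1.1 z 0.016
269 305 [-28.2  43.7] mid 7.8 z 0.024
269 305 [-28.2  43.4] mid 7.6 z 0.031
```

>>> jog_arm:
  increments:
    - [[0,0,0,0.0001,0.0015,0,-0.1],[0,0,0,0.0002,0.003,0,-0.1],[0,0,0,0.0004,0.0045,0,-0.1],[0,0,0,0.0005,0.006,0,-0.1]]

```text
time: 9.0
position: [0.5636, 0.0661, 0.0367]
tool_rot: [-0.481, 0.525, -0.515, 0.478]
ft_force: [0.1, -2.1, -0.1]
grip_width: 0.0481
```

>>> jog_arm:
  increments:
    - [[0,0,0,0.0001,0.0015,0,-0.1],[0,0,0,0.0002,0.003,0,-0.1],[0,0,0,0.0003,0.004,0,-0.1]]

```text
time: 9.3
position: [0.564, 0.0699, 0.0368]
tool_rot: [-0.481, 0.524, -0.515, 0.478]
ft_force: [-1.2, -5.9, -0.4]
grip_width: 0.048
```

>>> jog_arm:
  increments:
    - [[0,0,0,0.0001,0.001,0,-0.1],[0,0,0,0.0001,0.0015,0,-0.1]]

```text
time: 9.5
position: [0.564, 0.0699, 0.0368]
tool_rot: [-0.482, 0.524, -0.516, 0.477]
ft_force: [-0.8, -9.3, 0.1]
grip_width: 0.0482
```

The TCP has stopped and the force has risen to 9 N, so the carton is on the end stop. Backing off along the lane, then up and away.

>>> jog_arm:
  increments:
    - [[0,0,0,-0.0008,-0.01,0,-0.1],[0,0,0,-0.003,-0.035,0,-0.1],[0,0,0,-0.006,-0.075,0.02,-0.1],[0,0,0,-0.009,-0.11,0.05,-0.1],[0,0,0,-0.012,-0.15,0.08,-0.1],[0,0,0,-0.016,-0.195,0.1,-0.1],[0,0,0,-0.02,-0.24,0.12,-0.1],[0,0,0,-0.025,-0.285,0.14,-0.1]]

```text
time: 10.3
position: [0.5387, -0.2167, 0.1779]
tool_rot: [-0.482, 0.523, -0.516, 0.478]
ft_force: [0.4, 0.3, 0.3]
grip_width: 0.0478
```

>>> jog_arm:
  increments:
    - [[0,0,0,-0.03,-0.035,0,-0.1],[0,0,0,-0.06,-0.07,0,-0.1],[0,0,0,-0.09,-0.11,0,-0.1],[0,0,0,-0.12,-0.15,0,-0.1],[0,0,0,-0.15,-0.18,0,-0.1],[0,0,0,-0.18,-0.22,0,-0.1],[0,0,0,-0.18,-0.22,0,-0.1]]

```text
time: 11.0
position: [0.3554, -0.4423, 0.1781]
tool_rot: [-0.48, 0.524, -0.519, 0.475]
ft_force: [0.5, 0.8, 0.7]
grip_width: 0.0478
```

```bash
python3 look.py z; python3 mc.py z; python3 rear.py z; python3 -c "
import cv2,numpy as np
a=cv2.imread('pics/top_z.png')[150:300,190:420];b=cv2.imread('pics/side_z.png')[170:365,190:420]
a=cv2.resize(a,(560,365),interpolation=2);cv2.imwrite('pics/z1.png',a);cv2.imwrite('pics/z2.png',cv2.resize(b,None,fx=3,fy=3,interpolation=2))"
```

```text
t 11.0 tcp [ 0.3554 -0.4423  0.1781] lane [[-169.1 -458.1]] z 0.1781 jaw ang rel lane deg -0.26 tilt [ 0.001 -1.    -0.011] F [0.5 0.8 0.7] 0.047834498890744724
lane y dir world [0.0823 0.9966]
top [[294.8, 196.7], [288.4, 234.3], [236.1, 226.0], [244.1, 188.8]] [[45.7, 82.3], [-42.7, 82.9], [-43.0, 201.9], [45.3, 200.0]] c [  1.3 141.8] yaw [0.002 0.003] sides [88, 119, 88, 118]
side [[307.0, 193.4], [307.0, 219.3], [263.1, 217.5], [262.0, 182.5]] [[45.2, 194.2], [44.6, 81.2], [-39.0, 81.1], [-55.8, 242.2]] c [ -1.3 149.7] yaw [-0.005  0.104] sides [113, 84, 162, 112]
rear edge lane y med 87.9 fit slope [-5.6000e-02  8.8566e+01] x ends [-41.9  86.9] [43.9 90. ]
264 305 [-38.9  44.1] mid 2.6 z 0.016
263 305 [-40.9  43.8] mid 1.4 z 0.023
264 305 [-38.9  43.4] mid 2.3 z 0.03
```

View pics/z1.png

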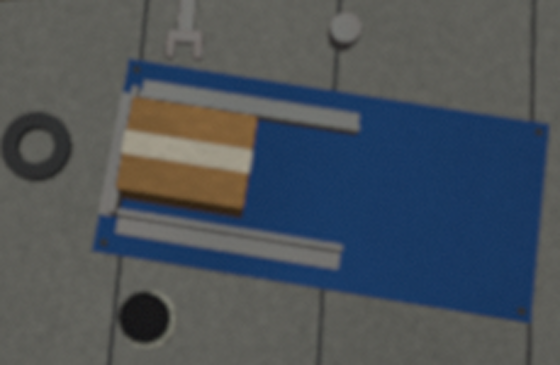

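View pics/z2.png

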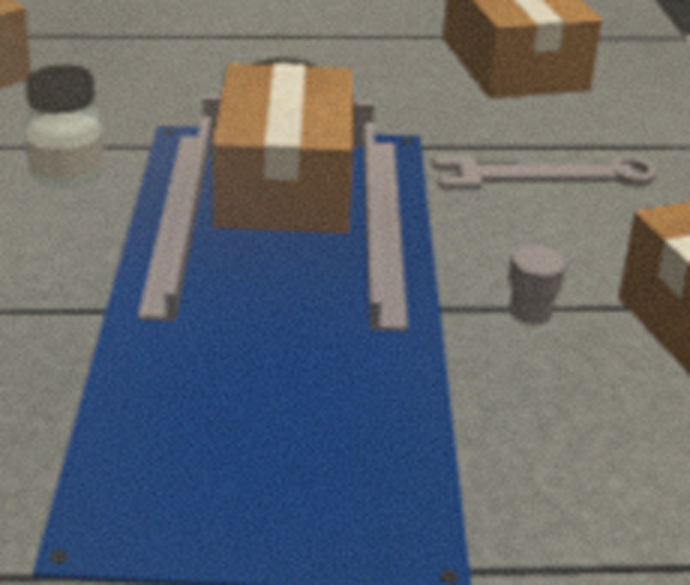

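The carton is flush against the end stop and square, with clear blue on both sides. The bystanders are where they were. Handing in.

```bash
python3 -c "
from rig import *
print(hand_in())"
```

```text
the job is handed in; nothing more can be done
None
```

I pushed the carton into the lane and against the end stop, left it there, and handed the job in at about 11 s of the 61 s allowed. `hand_in()` gives no verdict, so what follows is from my own last checks.

**What I did:** I used two half-open fingers as a square fence behind the carton, with the tips about 36 mm above the bench, so higher than the 24 mm rails. I straightened the carton in front of the mouth, from -0.075 rad to about 0, and looked again. It was then 4 mm off to the robot's side, so I slanted the next push to centre it. I pushed straight on until the fingers stopped and the force rose to about 9 N. Then I backed the arm off along the lane, up and clear.

**Top view, last check:**
- **Place:** the carton's centre is at lane x +1.3 mm, y about +141 mm, with its front face at +200 to +202 mm. The end stop is at +200 mm.
- **Angle:** about 0.003 rad from the lane's direction.
- **Surroundings:** there is clear deck between the carton and both rails. All four bystanders look unmoved by eye; I did not measure them. The gripper is about 0.3 m short of the near end of the deck and touches nothing.

**Disagreements:**
- **Side-view top-face fit:** the last one was bad (side lengths 113, 84, 162 and 112 mm), because its mask took in something besides the top face. I did not use it.
- **Side-view rear edge:** it gave x +1.4 to +2.6 mm, which agrees. Its y of about +88 mm is some 7 mm farther in than the top view's +82 mm. That reading drifted more with distance, and +88 mm would put the front past the end stop.

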